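# Cap the engraved dies before they go back to the store

### The job

Protect the four finished dies before they go back to the store: put each of the four white plastic caps over the raised engraved neck of the die it is made for (small, medium and large round, and oblong), mouth down and fully home on the die's shoulder, and let go of it. Do not shift the dies, and leave the plain die blank and the loose steel collar where they are.

Things in the scene. Friction and masses are not known exactly. Their poses are not given: they have to be found in the camera images.
- cap_small_mid (a point): The small round protective cap: a rigid milky-white plastic cup lying mouth down, outside diameter 38 mm, inside diameter 32 mm, 30 mm high, walls 3 mm, closed top 4 mm thick (26 mm deep inside). This point is its centre, half-way up (15 mm above its lower rim). z up; the yaw of a round cap means nothing.
- cap_medium_mid (a point): The medium round protective cap: a rigid milky-white plastic cup lying mouth down, outside diameter 52 mm, inside diameter 46 mm, 30 mm high, walls 3 mm, closed top 4 mm thick (26 mm deep inside). This point is its centre, half-way up (15 mm above its lower rim). z up; the yaw of a round cap means nothing.
- cap_large_mid (a point): The large round protective cap: a rigid milky-white plastic cup lying mouth down, outside diameter 66 mm, inside diameter 60 mm, 30 mm high, walls 3 mm, closed top 4 mm thick (26 mm deep inside). This point is its centre, half-way up (15 mm above its lower rim). z up; the yaw of a round cap means nothing.
- cap_oblong_mid (a point): The oblong protective cap: the same milky-white plastic, mouth down, a rectangular box 44 mm along its x axis by 64 mm along its y axis outside (38 x 58 mm inside), 30 mm high, walls 3 mm, top 3 mm thick. This point is its centre, half-way up (15 mm above its lower rim); z up. It fits either way round.
- die_small_seat (a point): The small round striking die: a heavy dark steel drum 64 mm in diameter and 34 mm high standing on the bench, with a bright, raised engraved neck 20 mm high in the middle of its top, 20 mm across at the engraved face, widening to 24 mm at its foot. This point is the centre of the flat shoulder, 34 mm above the bench, at the foot of the neck; the cap's rim rests on this shoulder with the neck inside, so that the seated cap's centre is 15 mm above this point. z up.
- die_medium_seat (a point): The medium round striking die: a heavy dark steel drum 80 mm in diameter and 38 mm high standing on the bench, with a bright, raised engraved neck 20 mm high in the middle of its top, 34 mm across at the engraved face, widening to 38 mm at its foot. This point is the centre of the flat shoulder, 38 mm above the bench, at the foot of the neck; the cap's rim rests on this shoulder with the neck inside, so that the seated cap's centre is 15 mm above this point. z up.
- die_large_seat (a point): The large round striking die: a heavy dark steel drum 96 mm in diameter and 40 mm high standing on the bench, with a bright, raised engraved neck 20 mm high in the middle of its top, 48 mm across at the engraved face, widening to 52 mm at its foot. This point is the centre of the flat shoulder, 40 mm above the bench, at the foot of the neck; the cap's rim rests on this shoulder with the neck inside, so that the seated cap's centre is 15 mm above this point. z up.
- die_oblong_seat (a point): The oblong striking die: a heavy dark steel block 70 mm along its x axis by 90 mm along its y axis and 36 mm high, with a bright raised rectangular engraved neck 26 mm (x) by 46 mm (y), 20 mm high, in the middle of its top. This point is the centre of the flat shoulder, 36 mm above the bench, at the foot of the neck; the oblong cap goes on with its long side along the neck's, its rim resting on the shoulder, its centre then 15 mm above this point. z up.
- blank_mid (a point): The unworked die blank: a plain dark steel drum, 84 mm in diameter and 52 mm high, flat top without a raised neck. It needs no cap and is left alone. This point is its centre, half-way up (26 mm).
- collar_mid (a point): A loose dark steel ring (a press collar), 60 mm outside, 42 mm bore, 22 mm high, open at both ends. It is no cap and is left alone. This point is its centre, half-way up (11 mm).
Not all that is in view belongs to the job. Leave any turquoise look-alike of the part that bears cap_large_mid alone.

How it is judged (in metres and radians):
At the end, for the whole second after the job is handed in: Each cap rests level (0.1 rad) on its own die, centre 12 to 18 mm above the shoulder, centred within 8 mm (oblong: 10 mm, turned within 0.3 rad of the neck, either way round); dies upright; dies, blank and collar within 20 mm of where they began (horizontal distance between cap_small_mid and die_small_seat below 0.008 m and z of cap_small_mid in the frame of die_small_seat between 0.012 and 0.018 m and angle between each of cap_small_mid, die_small_seat, cap_medium_mid, die_medium_seat, cap_large_mid, die_large_seat, cap_oblong_mid, die_oblong_seat's own z axis and vertical below 0.1 rad and linear speed of each of cap_small, cap_medium, cap_large, cap_oblong below 0.02 m/s and distance of each of die_small_seat, die_medium_seat, die_large_seat, die_oblong_seat, blank_mid, collar_mid from where it was at the start of the episode below 0.02 m and horizontal distance between cap_medium_mid and die_medium_seat below 0.008 m and z of cap_medium_mid in the frame of die_medium_seat between 0.012 and 0.018 m and horizontal distance between cap_large_mid and die_large_seat below 0.008 m and z of cap_large_mid in the frame of die_large_seat between 0.012 and 0.018 m and horizontal distance between cap_oblong_mid and die_oblong_seat below 0.01 m and z of cap_oblong_mid in the frame of die_oblong_seat between 0.012 and 0.018 m and angle between the x axis of cap_oblong_mid and the x axis of die_oblong_seat, either way round below 0.3 rad); the robot touches nothing.
It fails at once if a die is shifted by more than 20 mm (distance of any of die_small_seat, die_medium_seat, die_large_seat, die_oblong_seat from where it was at the start of the episode above 0.02 m).
It fails at once if the die blank or the steel collar is shifted by more than 20 mm (distance of any of blank_mid, collar_mid from where it was at the start of the episode above 0.02 m).
It also fails if it takes over 93 s, if anything falls off the work surface, if the arm or the gripper's body presses on something with over 40 N, if the wrist force passes 120 N, or if a joint passes its speed limit or range.

### The arm

A 6-joint arm with a two-finger parallel gripper is mounted at the origin on the work surface. World frame = base frame: x ahead of the robot, y to its left, z up, the work surface at z = 0. Lengths are in m, angles in degrees, forces in N, time in s.
With the tool pointing down it reaches from about 0.35 to 0.875 m from the base axis. Payload 4.2 kg.
Tool frame: the origin (TCP) lies at the very end of the fingers, on their centre line; the grasp point (between the pads) lies 19 mm behind it (r.grip_point_offset is the distance from the TCP to the grasp point, in m); z points along the fingers, y is the line along which they close (so a half turn about z gives the same grasp; the last joint's range is limited). The gripper opens to 87 mm and grips with 3 to 60 N. Pads are 19 mm wide; open, the fingers measure 117 mm over their backs; the gripper's body (75 mm by 190 mm) begins 51 mm behind the grasp point.
Start: joints at [77.899, 22.042, 0.453, 0, -68.411, -14.817], TCP at [0.283, 0.557, 0.223] pointing down, gripper open.
Joint ranges: [-179.83, 179.83], [-69.29, 118.12], [-61.27, 80.66], [-181.25, 117.63], [-171.15, -9.14], [-177.46, 177.46]. Speed limits (degrees/s): [159.86, 159.86, 180, 180, 180, 180].

### API

Orientations are given as a 3x3 rotation matrix whose columns are the frame's x, y, z axes.
In Python, from station import r, cams gives the robot as it stands. The module is installed in compiled form; this text tells all that it offers.
- The arm moves only by the shell command python3 -m handwheel 'ROWS'. ROWS is JSON, a list that holds one entry, the list of rows, each a list of 7 numbers: the turn, a rotation vector about the tool's x, y, z in units of 6 degrees (1.0 is 6 degrees), then the shift along the tool's x, y, z in m, then the finger opening in m, from 0 to 0.087. In form: [[[ax, ay, az, x, y, z, jaw], ...]]. A call has 1 to 12 rows; each row shifts and turns the commanded pose from where the row before left it, along the tool's axes as they then stand; what a row does not reach is not made up. A row lasts 1/10 s, in which the tool goes at most 50 mm and 8.59 degrees, less where a joint would pass 70% of its speed; a pose out of reach is approached as far as the arm can. A call with a gripper value outside its range is refused whole. The fingers move at their own pace and stop on an object; the grip force is fixed at half the most. Time passes only in rows, so rows that do not move let the fingers close. It gives the time, the measured TCP pose, the force, the opening and the grip force at its end, in the units of the state.
- r.sense(): the state, without advancing time (a new reading comes with each control period).
- cams.capture(name): name is "side" or "top"; returns the picture (480x640x3 uint8, red, green, blue); there is no depth.
- cams.get_calibration(name): a dict with "camera_matrix" (3x3 intrinsics, pixels), "k1" (the pictures are not rectified: a ray, as slopes to the right and down, at radius r is drawn at 1 + k1 r^2 times it, then the intrinsics apply), "rvec" (rotation vector, rad) and "tvec" (3), from world to camera coordinates, as OpenCV has them. Camera axes: x right, y down, z forward; pixel columns grow to the right and rows downward; lengths in m; the calibration is good to about 2 mm. A picture is of the moment at which its call begins. get_calibration takes no time and is no camera call.
- r.finish_job(): hands the job in; it is judged then, once.
The state is a dict: "time_s": time; "joints": joint angles; "joint_velocities": joint speeds; "effort": joint torques, N m; "tcp_pos": TCP position; "ee_rot": TCP orientation; "wrist_force": force on the tool from outside, world axes, zero at the start; "moment": the same for the moment, N m; "gripper_width": opening from 0.0 (shut) to 1.0 (fully open); "gripper_force": force on a finger pad.
Only numpy, scipy, OpenCV 4.12 (cv2) and the standard library are available. Lean on these libraries where they do the work, as an engineer would, in place of code of your own. Each camera call takes 0.05 s, during which the arm holds its last target. There are 200 camera calls.

## Working session

There is one attempt and no reset: what is moved stays moved. The work goes in short steps, Python scripts to look and compute and a shell command to move; the robot and the scene stay as the last step left them, time stands still between calls to the robot, and variables do not carry over. Pictures are saved under pics/ and viewed, at most 14 in all, crops included, and the job is handed in when it is done.

```bash
mkdir -p pics
python3 - <<'E'
from station import r,cams
import cv2
for n in("top","side"):
    cv2.imwrite(f"pics/{n}0.png",cams.capture(n)[:,:,::-1]); print(n,cams.get_calibration(n))
s=r.sense();print(s['time_s'],s['tcp_pos'],s['ee_rot'],s['gripper_width'])
E
```

```text
top {'camera_matrix': array([[438.46820889,   0.        , 312.03517984],
       [  0.        , 438.46820889, 235.04300393],
       [  0.        ,   0.        ,   1.        ]]), 'k1': 0.026869614161935743, 'rvec': array([ 2.13321411, -2.19132927,  0.14900933]), 'tvec': array([0.00931128, 0.47319149, 0.82278006])}
side {'camera_matrix': array([[458.94338834,   0.        , 323.23666578],
       [  0.        , 458.94338834, 227.25599952],
       [  0.        ,   0.        ,   1.        ]]), 'k1': -0.11660968302545366, 'rvec': array([ 0.21887319, -2.87983611,  1.13882383]), 'tvec': array([0.47439443, 0.11976247, 0.93473709])}
0.1 [0.28268084 0.55680904 0.22159067] [[ 8.91613311e-01 -4.52796999e-01 -7.61902483e-04]
 [-4.52797621e-01 -8.91611514e-01 -1.79519370e-03]
 [ 1.33537293e-04  1.94560623e-03 -9.99998098e-01]] 1.0039744355476314
```

View pics/top0.png

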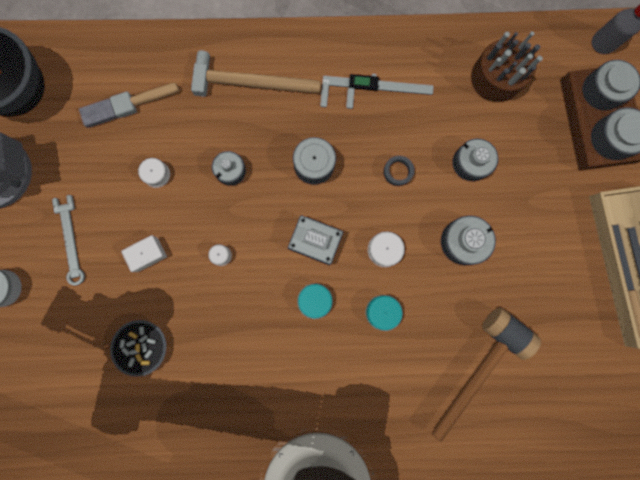

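View pics/side0.png

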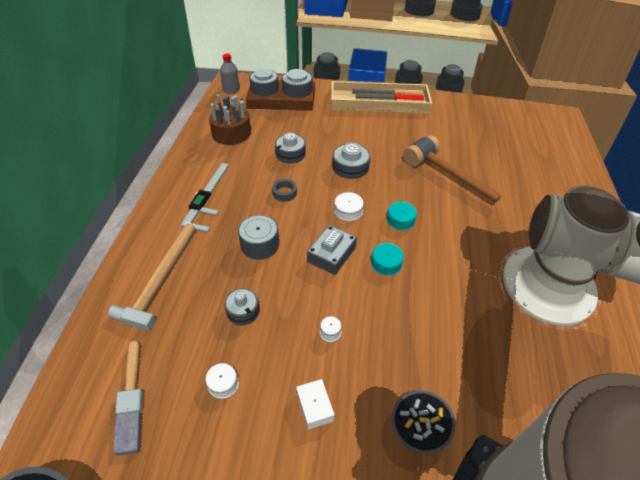

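The pictures show these candidates. Top-view pixels:
- **White caps:** medium (154,172), small (220,255), large (386,249), oblong (144,254).
- **Turquoise look-alikes, to leave alone:** (315,301) and (385,313).
- **Dies:** small (229,168), medium (476,160), large (469,240), oblong (316,240).
- **Blank:** (314,160), flat top without a neck.
- **Collar:** (400,170), an open ring.

Next is one close crop to check these choices, along with the measurements.

```bash
cat > h.py <<'E'
import numpy as np,cv2
from station import r,cams
def ray(n,p):
    c=cams.get_calibration(n);K=c['camera_matrix']
    d=np.array([c['k1'],0,0,0,0.])
    u=cv2.undistortPoints(np.array([[p]],float),K,d,criteria=(3,50,1e-10))[0,0]
    # model is pure k1 r^2: same as OpenCV
    R=cv2.Rodrigues(c['rvec'])[0];return -R.T@c['tvec'].ravel(),R.T@np.array([*u,1])
def onplane(n,p,z):
    o,v=ray(n,p);return (o+v*(z-o[2])/v[2])
def proj(n,X):
    c=cams.get_calibration(n)
    return cv2.projectPoints(np.array([X],float),c['rvec'],c['tvec'],c['camera_matrix'],np.array([c['k1'],0,0,0.]))[0][0,0]
def two(p,q):
    (o1,v1),(o2,v2)=ray('top',p),ray('side',q)
    A=np.c_[v1,-v2];t=np.linalg.lstsq(A,o2-o1,rcond=None)[0]
    a,b=o1+t[0]*v1,o2+t[1]*v2;return (a+b)/2,np.linalg.norm(a-b)
def blobs(n,im,lo=190):
    m=(im.min(2)>lo).astype(np.uint8)
    k,l,s,c=cv2.connectedComponentsWithStats(m)
    return [(c[i].round(1),s[i]) for i in range(1,k) if s[i][4]>60]
E
python3 - <<'E'
from h import *
t=cv2.imread('pics/top0.png');s=cv2.imread('pics/side0.png')
cv2.imwrite('pics/c_top.png',cv2.resize(t[135:275,125:505],None,fx=2.1,fy=2.1,interpolation=cv2.INTER_CUBIC))
cv2.imwrite('pics/c_side.png',cv2.resize(s[125:430,195:415],None,fx=1.95,fy=1.95,interpolation=cv2.INTER_CUBIC))
for n,im in(('top',t),('side',s)):
    for c,st in blobs(n,im,170): 
        print(n,c,st,onplane(n,c,.03).round(4))
E
```

```text
Traceback (most recent call last):
  File "h.py", line 10, in onplane
    o,v=ray(n,p);return (o+v*(z-o[2])/v[2])
        ~~~^^^^^
  File "h.py", line 6, in ray
    u=cv2.undistortPoints(np.array([[p]],float),K,d,criteria=(3,50,1e-10))[0,0]
      ~~~~~~~~~~~~~~~~~~~^^^^^^^^^^^^^^^^^^^^^^^^^^^^^^^^^^^^^^^^^^^^^^^^^
cv2.error: OpenCV(4.12.0) :-1: error: (-5:Bad argument) in function 'undistortPoints'
> Overload resolution failed:
>  - undistortPoints() got an unexpected keyword argument 'criteria'
>  - undistortPoints() got an unexpected keyword argument 'criteria'
```

View pics/c_top.png

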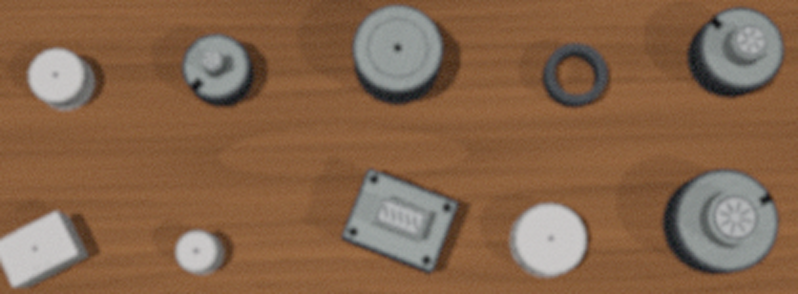

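View pics/c_side.png

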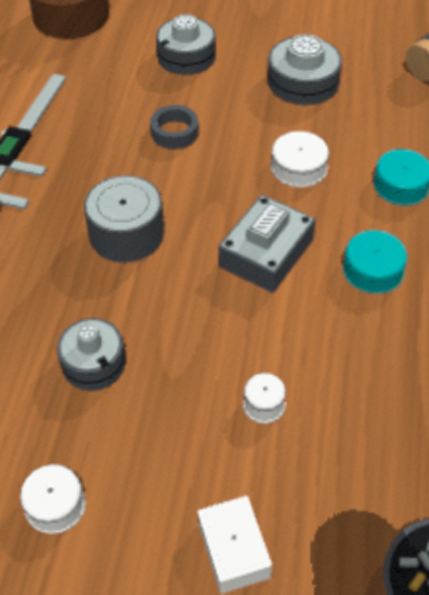

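The crops confirm the choice: the four white caps each have a centre dot, the three round dies and the oblong die have bright necks, and the blank and collar have none. Next I'll measure the dots, shoulders and neck faces.

```bash
sed -i 's/undistortPoints(\(.*\),criteria=(3,50,1e-10))/undistortPointsIter(\1,None,None,(3,50,1e-10))/' h.py
python3 - <<'E'
from h import *
t=cv2.imread('pics/top0.png');s=cv2.imread('pics/side0.png')
def dot(im,p):
    x,y=map(round,p);g=im[y-4:y+5,x-4:x+5].mean(2);w=np.clip(np.median(g)-12-g,0,None)
    Y,X=np.mgrid[-4:5,-4:5];return np.array([x+(w*X).sum()/w.sum(),y+(w*Y).sum()/w.sum()])
ct=lambda a:(125+a[0]/2.1,135+a[1]/2.1); cs=lambda a:(195+a[0]/1.95,125+a[1]/1.95)
for n,a,b in(('med',(55,74),(51,490)),('obl',(35,248),(234,538)),('small',(197,251),(265,389)),('large',(551,238),(300,150))):
    p,q=dot(t,ct(a)),dot(s,cs(b)); print('cap',n,p.round(1),q.round(1),onplane('top',p,.03).round(4),onplane('side',q,.03).round(4),two(p,q)[0].round(4))
# dies: grey top faces
def grey(im,p,rad,lo):
    hsv=cv2.cvtColor(im,cv2.COLOR_BGR2HSV);m=((hsv[...,1]<60)&(hsv[...,2]>lo)).astype(np.uint8)
    k=np.zeros_like(m);cv2.circle(k,tuple(map(round,p)),rad,1,-1);m=cv2.morphologyEx(m*k,cv2.MORPH_OPEN,np.ones((3,3),np.uint8))
    c=max(cv2.findContours(m,0,2)[0],key=cv2.contourArea);return cv2.convexHull(c)
for n,a,sa,z in(('small',(217,67),(92,348),.034),('med',(740,47),(186,42),.038),('large',(726,217),(303,67),.04),('obl',(400,220),(267,235),.036)):
    h=grey(t,ct(a),34,95)
    P=np.array([onplane('top',x[0],z)[:2] for x in h.astype(float)])
    if n=='obl':
        print('die',n,'rect',cv2.minAreaRect((P*1000).astype(np.float32)))
    else: 
        h2=grey(s,cs(sa),34,95);Q=np.array([onplane('side',x[0],z)[:2] for x in h2.astype(float)])
        print('die',n,[cv2.minEnclosingCircle((A*1000).astype(np.float32)) for A in(P,Q)],[np.round(cv2.fitEllipse((A*1000).astype(np.float32))[:2],1).tolist() for A in (P,Q)])
for n,a,b,z in(('small',(213,60),(88,333),.054),('med',(750,40),(185,21),.058),('large',(735,217),(306,45),.06),('obl',(401,214),(268,221),.056)):
    print('neck',n,onplane('top',ct(a),z).round(4),onplane('side',cs(b),z).round(4))
c=[onplane('top',ct(a),.036)[:2] for a in((374,179),(447,208),(426,260),(352,232))]
print('holes',np.mean(c,0),c)
h=grey(t,ct((35,248)),34,165);print('cap obl',cv2.minAreaRect(np.array([onplane('top',x[0],.03)[:2]*1000 for x in h.astype(float)],np.float32)))
E
```

```text
cap med [150.9 170.1] [220.3 376. ] [0.6101 0.3094 0.03  ] [0.6098 0.3079 0.03  ] [0.6094 0.3087 0.0319]
cap obl [141.2 252.9] [314.5 400.1] [0.4472 0.3251 0.03  ] [0.4471 0.3239 0.03  ] [0.447  0.3245 0.0315]
cap small [217.9 254. ] [330.6 323.9] [0.4412 0.1788 0.03  ] [0.4406 0.1777 0.03  ] [0.4408 0.1785 0.0315]
cap large [386.9 248.1] [348.7 201.1] [ 0.444  -0.1478  0.03  ] [ 0.4427 -0.1489  0.03  ] [ 0.4433 -0.1475  0.0314]
die small [((614.388671875, 159.88290405273438), 30.505596160888672), ((613.5711059570312, 158.55508422851562), 30.588977813720703)] [[[614.4, 160.0], [60.0, 60.4]], [[613.6, 158.3], [60.2, 60.7]]]
die med [((618.6493530273438, -334.0011291503906), 38.103397369384766), ((617.2617797851562, -338.48016357421875), 40.89247131347656)] [[[618.7, -334.3], [74.6, 75.8]], [[617.5, -337.8], [75.5, 80.8]]]
die large [((455.51654052734375, -308.2776794433594), 46.50657653808594), ((453.0936584472656, -310.5953063964844), 48.51351547241211)] [[[455.6, -308.0], [91.3, 92.1]], [[454.3, -309.8], [91.6, 95.6]]]
die obl rect ((464.3929138183594, -8.70810317993164), (89.11318969726562, 68.08052062988281), 67.71865844726562)
neck small [0.6128 0.1575 0.054 ] [0.6119 0.1595 0.054 ]
neck med [ 0.618  -0.3342  0.058 ] [ 0.6164 -0.3373  0.058 ]
neck large [ 0.4552 -0.308   0.06  ] [ 0.4534 -0.3093  0.06  ]
neck obl [ 0.4662 -0.0103  0.056 ] [ 0.4624 -0.0065  0.056 ]
holes [ 0.46348617 -0.00945945] [array([0.50182481, 0.01320012]), array([ 0.47310386, -0.05322322]), array([ 0.42577582, -0.03237502]), array([0.45324019, 0.03456033])]
cap obl ((446.95782470703125, 324.9565734863281), (44.5480842590332, 64.84090423583984), 26.044042587280273)
```

```bash
cat > plan.py <<'E'
import sys,numpy as np
from scipy.spatial.transform import Rotation as Ro
from station import r
x,y,z,phi=map(float,sys.argv[1:5]);s=r.sense();R=np.array(s['ee_rot']);p=np.array(s['tcp_pos'])
c,q=np.cos(np.radians(phi)),np.sin(np.radians(phi))
T=np.array([[c,q,0],[q,-c,0],[0,0,-1.]])
print('t',round(s['time_s'],2),'turn(units)',(np.degrees(Ro.from_matrix(R.T@T).as_rotvec())/6).round(2),'then shift',(T.T@(np.array([x,y,z])-p)).round(4),'w',round(s['gripper_width'],3),'F',np.round(s['wrist_force'],1),'q',np.round(s['joints'],0))
E
python3 plan.py .4471 .3245 .15 -64
```

```text
t 0.1 turn(units) [ 0.02 -0.01  6.18] then shift [ 0.2809 -0.0459  0.0716] w 1.004 F [ 0.4 -0.1  0.2] q [ 78.  22.   0.  -0. -68. -15.]
```

```bash
python3 -m handwheel '[[[0,0,1.03,0,0,0.012,0.087],[0,0,1.03,0,0,0.012,0.087],[0,0,1.03,0,0,0.012,0.087],[0,0,1.03,0,0,0.012,0.087],[0,0,1.03,0,0,0.012,0.087],[0,0,1.03,0,0,0.0116,0.087]]]'; python3 -m handwheel '[[[0,0,0,0.035,-0.0057,0,0.087],[0,0,0,0.035,-0.0057,0,0.087],[0,0,0,0.035,-0.0057,0,0.087],[0,0,0,0.035,-0.0057,0,0.087],[0,0,0,0.035,-0.0057,0,0.087],[0,0,0,0.035,-0.0057,0,0.087],[0,0,0,0.035,-0.0057,0,0.087],[0,0,0,0.0359,-0.006,0,0.087],[0,0,0,0,0,0,0.087],[0,0,0,0,0,0,0.087]]]'; python3 plan.py .4471 .3245 .005 -64
```

```text
time_s: 0.7
tcp_pos: [0.2827, 0.5569, 0.1498]
ee_rot: [[0.434, -0.901, -0.0], [-0.901, -0.434, -0.001], [0.001, 0.001, -1.0]]
wrist_force: [0.6, -0.1, -0.5]
gripper_width: 0.999
gripper_force: 0.0
time_s: 1.7
tcp_pos: [0.4475, 0.3242, 0.1506]
ee_rot: [[0.437, -0.9, -0.001], [-0.9, -0.437, -0.0], [0.0, 0.001, -1.0]]
wrist_force: [0.7, 0.3, -0.2]
gripper_width: 1.003
gripper_force: 0.0
t 1.7 turn(units) [ 0.01 -0.   -0.02] then shift [-0.0005  0.0003  0.1456] w 1.003 F [ 0.7  0.3 -0.2] q [ 53.  19. -16.  -0. -56. -27.]
```

```bash
python3 -m handwheel '[[[0,0,0,0,0,0.035,0.087],[0,0,0,0,0,0.035,0.087],[0,0,0,0,0,0.035,0.087],[0,0,0,0,0,0.02,0.087],[0,0,0,0,0,0.012,0.087],[0,0,0,0,0,0.008,0.087],[0,0,0,0,0,0,0.087]]]'; python3 -m handwheel '[[[0,0,0,0,0,0,0.03],[0,0,0,0,0,0,0.03],[0,0,0,0,0,0,0.03],[0,0,0,0,0,0,0.03],[0,0,0,0,0,0,0.03],[0,0,0,0,0,0,0.03],[0,0,0,0,0,0,0.03],[0,0,0,0,0,0,0.03]]]'
```

```text
time_s: 2.4
tcp_pos: [0.4469, 0.3253, 0.0054]
ee_rot: [[0.439, -0.898, -0.001], [-0.898, -0.439, -0.001], [0.0, 0.001, -1.0]]
wrist_force: [-0.4, -0.3, 0.4]
gripper_width: 0.999
gripper_force: 0.0
time_s: 3.2
tcp_pos: [0.4474, 0.3249, 0.0061]
ee_rot: [[0.438, -0.899, 0.0], [-0.899, -0.438, -0.0], [0.0, -0.0, -1.0]]
wrist_force: [0.1, 0.9, 1.1]
gripper_width: 0.506
gripper_force: 30.0
```

```bash
python3 -m handwheel '[[[0,0,0,0,0,-0.01,0.03],[0,0,0,0,0,-0.02,0.03],[0,0,0,0,0,-0.03,0.03],[0,0,0,0,0,-0.04,0.03],[0,0,0,0,0,-0.03,0.03],[0,0,0,0,0,-0.015,0.03],[0,0,0,0,0,0,0.03]]]'; python3 plan.py .464 -.009 .15 -112.5
```

```text
time_s: 3.9
tcp_pos: [0.4484, 0.3261, 0.1543]
ee_rot: [[0.439, -0.899, 0.004], [-0.899, -0.439, 0.005], [-0.003, -0.006, -1.0]]
wrist_force: [0.3, -0.3, -0.5]
gripper_width: 0.504
gripper_force: 30.0
t 3.9 turn(units) [-0.05  0.05  8.09] then shift [ 0.3036 -0.1427  0.0043] w 0.504 F [ 0.3 -0.3 -0.5] q [ 53.  18. -16.   0. -56. -27.]
```

```bash
python3 -m handwheel '[[[0,0,1.01,0,0,0,0.03],[0,0,1.01,0,0,0,0.03],[0,0,1.01,0,0,0,0.03],[0,0,1.01,0,0,0,0.03],[0,0,1.01,0,0,0,0.03],[0,0,1.01,0,0,0,0.03],[0,0,1.01,0,0,0,0.03],[0,0,1.01,0,0,0,0.03],[0,0,0,0,0,0,0.03]]]'; python3 -m handwheel '[[[0,0,0,0.02,-0.0093,0,0.03],[0,0,0,0.034,-0.016,0,0.03],[0,0,0,0.034,-0.016,0,0.03],[0,0,0,0.034,-0.016,0,0.03],[0,0,0,0.034,-0.016,0,0.03],[0,0,0,0.034,-0.016,0,0.03],[0,0,0,0.034,-0.016,0,0.03],[0,0,0,0.034,-0.016,0,0.03],[0,0,0,0.025,-0.012,0,0.03],[0,0,0,0.02,-0.0093,0,0.03],[0,0,0,0,0,0,0.03],[0,0,0,0,0,0,0.03]]]'; python3 plan.py .464 -.009 .042 -112.5
python3 - <<'E'
from h import *
for n in('top','side'):cv2.imwrite(f'pics/{n}1.png',cams.capture(n)[:,:,::-1])
a=cv2.imread('pics/top1.png')[150:330,200:440];b=cv2.imread('pics/side1.png')[120:300,240:480]
cv2.imwrite('pics/ab1.png',cv2.resize(np.vstack([a,b]),None,fx=1.66,fy=1.66))
E
```

```text
time_s: 4.8
tcp_pos: [0.4466, 0.3243, 0.1496]
ee_rot: [[-0.382, -0.924, -0.002], [-0.924, 0.382, -0.002], [0.003, 0.001, -1.0]]
wrist_force: [0.1, 0.1, -1.7]
gripper_width: 0.503
gripper_force: 30.0
time_s: 6.0
tcp_pos: [0.4626, -0.0103, 0.1506]
ee_rot: [[-0.383, -0.924, -0.001], [-0.924, 0.383, -0.0], [0.0, 0.001, -1.0]]
wrist_force: [-0.3, 0.8, 0.1]
gripper_width: 0.503
gripper_force: 30.0
t 6.0 turn(units) [ 0.01 -0.   -0.  ] then shift [-0.0017 -0.0008  0.1086] w 0.503 F [-0.3  0.8  0.1] q [ 19.  10. -28.  -0. -52. -41.]
```

View pics/ab1.png

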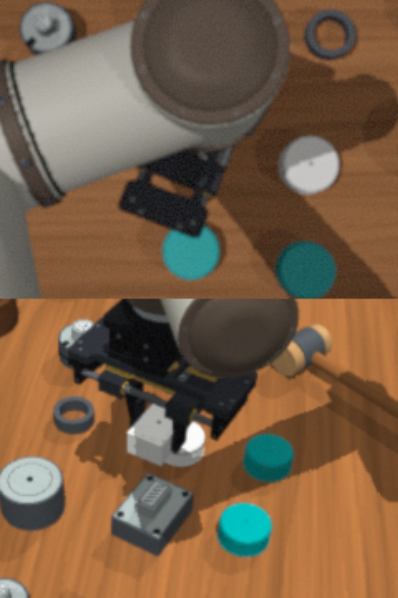

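The side crop shows the cap held level at about (150,440), parallel to the oblong die at (152,510). Now I lower it.

```bash
python3 -m handwheel '[[[0,0,0,-0.0015,-0.0008,0.02,0.03],[0,0,0,0,0,0.025,0.03],[0,0,0,0,0,0.015,0.03],[0,0,0,0,0,0.012,0.03],[0,0,0,0,0,0.011,0.03],[0,0,0,0,0,0.01,0.03],[0,0,0,0,0,0.008,0.03],[0,0,0,0,0,0.004,0.03],[0,0,0,0,0,0.002,0.03],[0,0,0,0,0,0,0.03]]]'
```

```text
time_s: 7.1
tcp_pos: [0.4646, -0.0085, 0.0439]
ee_rot: [[-0.382, -0.924, 0.0], [-0.924, 0.382, -0.0], [0.0, -0.0, -1.0]]
wrist_force: [-0.0, 0.1, 0.7]
gripper_width: 0.502
gripper_force: 30.0
```

Still no contact force. A small further drop, then release and rise.

```bash
python3 -m handwheel '[[[0,0,0,0,0,0.0015,0.03],[0,0,0,0,0,0,0.03]]]'; python3 -m handwheel '[[[0,0,0,0,0,0,0.06],[0,0,0,0,0,0,0.06],[0,0,0,0,0,0,0.06],[0,0,0,0,0,0,0.06],[0,0,0,0,0,0,0.06],[0,0,0,0,0,-0.01,0.06],[0,0,0,0,0,-0.02,0.06],[0,0,0,0,0,-0.04,0.06],[0,0,0,0,0,-0.04,0.06],[0,0,0,0,0,0,0.06]]]';  python3 plan.py .4434 -.1483 .12 -112.5
```

```text
time_s: 7.3
tcp_pos: [0.4647, -0.0085, 0.0426]
ee_rot: [[-0.382, -0.924, 0.001], [-0.924, 0.382, 0.0], [-0.0, -0.0, -1.0]]
wrist_force: [-0.1, 0.1, -1.1]
gripper_width: 0.502
gripper_force: 30.0
time_s: 8.3
tcp_pos: [0.4685, -0.0077, 0.1587]
ee_rot: [[-0.381, -0.925, 0.013], [-0.925, 0.381, 0.003], [-0.007, -0.011, -1.0]]
wrist_force: [1.4, 0.2, 0.3]
gripper_width: 0.69
gripper_force: 0.0
t 8.3 turn(units) [-0.11  0.07  0.02] then shift [ 0.1395 -0.0306  0.0387] w 0.69 F [1.4 0.2 0.3] q [ 19.  10. -27.   0. -53. -42.]
```

```bash
python3 -m handwheel '[[[0,0,0,0.02,0,0,0.087],[0,0,0,0.035,-0.007,0,0.087],[0,0,0,0.035,-0.007,0,0.087],[0,0,0,0.03,-0.007,0.015,0.087],[0,0,0,0.018,-0.007,0.015,0.087],[0,0,0,0,0,0,0.087],[0,0,0,0,0,0,0.087]]]';  python3 plan.py .4434 -.1483 .005 -112.5
python3 - <<'E'
from h import *
for n in('top','side'):cv2.imwrite(f'pics/{n}2.png',cams.capture(n)[:,:,::-1])
a=cv2.imread('pics/top2.png')[150:330,230:470];b=cv2.imread('pics/side2.png')[120:300,240:480]
cv2.imwrite('pics/ab2.png',cv2.resize(np.vstack([a,b]),None,fx=1.66,fy=1.66))
E
```

```text
time_s: 9.0
tcp_pos: [0.4375, -0.1469, 0.1225]
ee_rot: [[-0.383, -0.924, -0.0], [-0.924, 0.383, -0.0], [0.0, 0.0, -1.0]]
wrist_force: [1.1, 0.4, 0.7]
gripper_width: 0.995
gripper_force: 0.0
t 9.0 turn(units) [ 0.   -0.   -0.01] then shift [-0.0009 -0.006   0.1175] w 0.995 F [1.1 0.4 0.7] q [  2.  12. -30.   0. -48. -24.]
```

View pics/ab2.png

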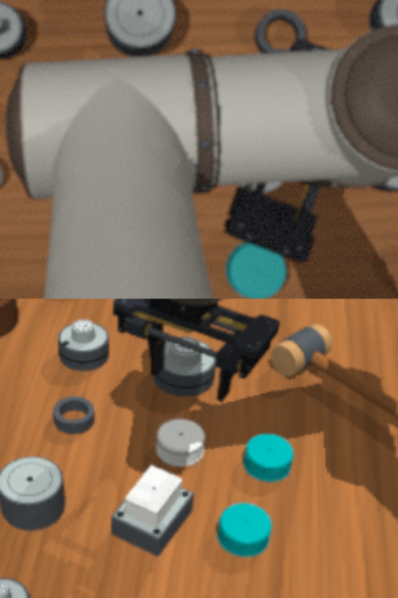

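The side crop shows the oblong cap seated at about (152,497) and the white large cap waiting at (181,440). Now I grasp the large cap.

```bash
python3 -m handwheel '[[[0,0,0,-0.001,-0.006,0.02,0.087],[0,0,0,0,0,0.03,0.087],[0,0,0,0,0,0.03,0.087],[0,0,0,0,0,0.018,0.087],[0,0,0,0,0,0.012,0.087],[0,0,0,0,0,0.007,0.087],[0,0,0,0,0,0,0.087]]]'; python3 -m handwheel '[[[0,0,0,0,0,0,0.05],[0,0,0,0,0,0,0.05],[0,0,0,0,0,0,0.05],[0,0,0,0,0,0,0.05],[0,0,0,0,0,0,0.05],[0,0,0,0,0,0,0.05],[0,0,0,0,0,0,0.05]]]'; python3 -m handwheel '[[[0,0,0,0,0,-0.01,0.05],[0,0,0,0,0,-0.02,0.05],[0,0,0,0,0,-0.03,0.05],[0,0,0,0,0,-0.04,0.05],[0,0,0,0,0,-0.03,0.05],[0,0,0,0,0,-0.015,0.05],[0,0,0,0,0,0,0.05],[0,0,0,0,0,0,0.05]]]'; python3 plan.py .4547 -.3087 .15 -112.5
```

```text
time_s: 9.8
tcp_pos: [0.4437, -0.1474, 0.0052]
ee_rot: [[-0.381, -0.925, -0.001], [-0.925, 0.381, -0.0], [0.0, 0.001, -1.0]]
wrist_force: [-0.6, -0.5, 0.4]
gripper_width: 0.999
gripper_force: 0.0
time_s: 10.5
tcp_pos: [0.444, -0.1481, 0.006]
ee_rot: [[-0.382, -0.924, 0.001], [-0.924, 0.382, -0.0], [-0.0, -0.001, -1.0]]
wrist_force: [-1.1, 0.5, 6.3]
gripper_width: 0.746
gripper_force: 30.0
time_s: 11.3
tcp_pos: [0.4429, -0.148, 0.1501]
ee_rot: [[-0.383, -0.924, -0.001], [-0.924, 0.383, 0.001], [-0.0, 0.001, -1.0]]
wrist_force: [-0.8, 0.3, -0.2]
gripper_width: 0.746
gripper_force: 30.0
t 11.3 turn(units) [ 0.01  0.   -0.  ] then shift [ 1.44e-01 -7.24e-02  1.00e-04] w 0.746 F [-0.8  0.3 -0.2] q [  2.  11. -27.  -0. -52. -24.]
```

```bash
python3 -m handwheel '[[[0,0,0,0.02,-0.01,0,0.05],[0,0,0,0.032,-0.016,0,0.05],[0,0,0,0.032,-0.016,0,0.05],[0,0,0,0.03,-0.0154,0,0.05],[0,0,0,0.02,-0.01,0,0.05],[0,0,0,0.01,-0.005,0,0.05],[0,0,0,0,0,0,0.05],[0,0,0,0,0,0,0.05]]]'; python3 plan.py .4547 -.3087 .047 -112.5
```

```text
time_s: 12.1
tcp_pos: [0.4548, -0.308, 0.1495]
ee_rot: [[-0.382, -0.924, -0.002], [-0.924, 0.382, 0.001], [-0.0, 0.002, -1.0]]
wrist_force: [-0.3, -0.9, -0.3]
gripper_width: 0.742
gripper_force: 30.0
t 12.1 turn(units) [0.02 0.   0.  ] then shift [ 0.0007 -0.0002  0.1025] w 0.742 F [-0.3 -0.9 -0.3] q [-17.  19. -16.  -0. -55.  -5.]
```

```bash
python3 -m handwheel '[[[0,0,0,0.0007,0,0.02,0.05],[0,0,0,0,0,0.025,0.05],[0,0,0,0,0,0.015,0.05],[0,0,0,0,0,0.01,0.05],[0,0,0,0,0,0.01,0.05],[0,0,0,0,0,0.01,0.05],[0,0,0,0,0,0.007,0.05],[0,0,0,0,0,0.004,0.05],[0,0,0,0,0,0.0015,0.05],[0,0,0,0,0,0,0.05],[0,0,0,0,0,0,0.05]]]'
```

```text
time_s: 13.2
tcp_pos: [0.4555, -0.3097, 0.0483]
ee_rot: [[-0.382, -0.924, 0.001], [-0.924, 0.382, -0.0], [0.0, -0.001, -1.0]]
wrist_force: [0.5, -0.1, -0.4]
gripper_width: 0.743
gripper_force: 30.0
```

```bash
python3 -m handwheel '[[[0,0,0,0,0,0.001,0.05],[0,0,0,0,0,0.001,0.05],[0,0,0,0,0,0,0.05]]]'; python3 -m handwheel '[[[0,0,0,0,0,0,0.087],[0,0,0,0,0,0,0.087],[0,0,0,0,0,0,0.087],[0,0,0,0,0,0,0.087],[0,0,0,0,0,0,0.087],[0,0,0,0,0,-0.01,0.087],[0,0,0,0,0,-0.02,0.087],[0,0,0,0,0,-0.04,0.087],[0,0,0,0,0,-0.035,0.087],[0,0,0,0,0,-0.02,0.087],[0,0,0,0,0,0,0.087],[0,0,0,0,0,0,0.087]]]';  python3 plan.py .4409 .1783 .15 -64
```

```text
time_s: 13.5
tcp_pos: [0.4553, -0.3095, 0.0461]
ee_rot: [[-0.382, -0.924, 0.0], [-0.924, 0.382, -0.0], [0.0, -0.0, -1.0]]
wrist_force: [-0.2, -0.6, -0.6]
gripper_width: 0.747
gripper_force: 30.0
time_s: 14.7
tcp_pos: [0.4549, -0.3092, 0.1713]
ee_rot: [[-0.383, -0.924, 0.001], [-0.924, 0.383, 0.0], [-0.001, -0.001, -1.0]]
wrist_force: [1.0, -0.5, -0.4]
gripper_width: 0.998
gripper_force: 0.0
t 14.7 turn(units) [-0.01  0.   -8.08] then shift [-0.4444 -0.2011  0.0213] w 0.998 F [ 1.  -0.5 -0.4] q [-17.  17. -15.  -0. -58.  -5.]
```

```bash
python3 -m handwheel '[[[0,0,0,-0.02,0.01,0,0.087],[0,0,0,-0.04,0.018,0,0.087],[0,0,0,-0.04,0.018,0,0.087],[0,0,0,-0.04,0.018,0,0.087],[0,0,0,-0.04,0.018,0,0.087],[0,0,0,-0.04,0.018,0,0.087],[0,0,0,-0.04,0.018,0,0.087],[0,0,0,-0.04,0.018,0,0.087],[0,0,0,-0.04,0.018,0,0.087],[0,0,0,-0.04,0.018,0,0.087],[0,0,0,-0.04,0.018,0.01,0.07],[0,0,0,-0.025,0.01,0.02,0.06]]]'; python3 -m handwheel '[[[0,0,0,0,0,0.02,0.06],[0,0,0,0,0,0,0.06]]]'; python3 plan.py .4409 .1783 .006 -112.5
python3 - <<'E'
from h import *
for n in('top','side'):cv2.imwrite(f'pics/{n}3.png',cams.capture(n)[:,:,::-1])
a=cv2.imread('pics/top3.png')[150:330,350:590];b=cv2.imread('pics/side3.png')[120:300,240:480]
cv2.imwrite('pics/ab3.png',cv2.resize(np.vstack([a,b]),None,fx=1.66,fy=1.66))
E
```

```text
time_s: 15.9
tcp_pos: [0.4405, 0.1811, 0.1407]
ee_rot: [[-0.38, -0.925, 0.002], [-0.925, 0.38, 0.001], [-0.002, -0.001, -1.0]]
wrist_force: [-0.1, -0.2, -0.0]
gripper_width: 0.896
gripper_force: 0.0
time_s: 16.1
tcp_pos: [0.4377, 0.1771, 0.1172]
ee_rot: [[-0.382, -0.924, -0.008], [-0.924, 0.382, -0.006], [0.008, 0.005, -1.0]]
wrist_force: [-0.4, -1.1, 0.2]
gripper_width: 0.737
gripper_force: 0.0
t 16.1 turn(units) [ 0.05 -0.08  0.01] then shift [-0.0023 -0.0025  0.1112] w 0.737 F [-0.4 -1.1  0.2] q [ 42.  14. -29.  -0. -48. -64.]
```

View pics/ab3.png

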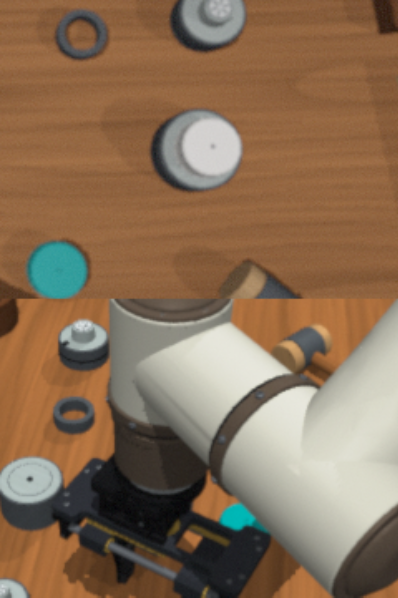

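The top crop shows the large cap on its die, with its dot at about (478,238) in full-picture pixels. Now the small cap. I'm lowering 0.09 first, then checking the residual.

```bash
python3 -m handwheel '[[[0,0,0,0,0,0,0.06],[0,0,0,0,0,0.03,0.06],[0,0,0,0,0,0.03,0.06],[0,0,0,0,0,0.015,0.06],[0,0,0,0,0,0,0.06],[0,0,0,0,0,0,0.06]]]'; python3 plan.py .4409 .1783 .0055 -112.5; python3 -c "
from h import *
print(onplane('top',(477.7,238),.07))"
```

```text
time_s: 16.8
tcp_pos: [0.4413, 0.1782, 0.047]
ee_rot: [[-0.383, -0.924, 0.001], [-0.924, 0.383, 0.001], [-0.001, -0.001, -1.0]]
wrist_force: [-1.1, -0.2, 0.2]
gripper_width: 0.689
gripper_force: 0.0
t 16.8 turn(units) [-0.01  0.01 -0.  ] then shift [0.0001 0.0004 0.0415] w 0.689 F [-1.1 -0.2  0.2] q [ 42.  20. -33.   0. -37. -64.]
[ 0.45465549 -0.30912645  0.07      ]
```

```bash
python3 -m handwheel '[[[0,0,0,0,0,0.02,0.06],[0,0,0,0,0,0.013,0.06],[0,0,0,0,0,0.008,0.06],[0,0,0,0,0,0,0.06],[0,0,0,0,0,0,0.025],[0,0,0,0,0,0,0.025],[0,0,0,0,0,0,0.025],[0,0,0,0,0,0,0.025],[0,0,0,0,0,0,0.025],[0,0,0,0,0,0,0.025]]]'; python3 -m handwheel '[[[0,0,0,0,0,0,0.025],[0,0,0,0,0,-0.01,0.025],[0,0,0,0,0,-0.02,0.025],[0,0,0,0,0,-0.03,0.025],[0,0,0,0,0,-0.04,0.025],[0,0,0,0,0,-0.03,0.025],[0,0,0,0,0,-0.015,0.025],[0,0,0,0,0,0,0.025],[0,0,0,0,0,0,0.025]]]'; python3 plan.py .6137 .159 .15 -112.5
```

```text
time_s: 17.8
tcp_pos: [0.4408, 0.1785, 0.0055]
ee_rot: [[-0.382, -0.924, 0.001], [-0.924, 0.382, 0.0], [-0.001, -0.001, -1.0]]
wrist_force: [-0.8, 0.5, 4.9]
gripper_width: 0.432
gripper_force: 30.0
time_s: 18.7
tcp_pos: [0.4399, 0.1779, 0.1496]
ee_rot: [[-0.383, -0.924, -0.001], [-0.924, 0.383, 0.0], [0.0, 0.001, -1.0]]
wrist_force: [-0.9, -0.3, -0.2]
gripper_width: 0.435
gripper_force: 30.0
t 18.7 turn(units) [ 0.01 -0.   -0.  ] then shift [-0.0491 -0.1678 -0.0004] w 0.435 F [-0.9 -0.3 -0.2] q [ 42.  12. -26.  -0. -52. -64.]
```

```bash
python3 -m handwheel '[[[0,0,0,-0.006,-0.02,0,0.025],[0,0,0,-0.01,-0.035,0,0.025],[0,0,0,-0.01,-0.035,0,0.025],[0,0,0,-0.01,-0.035,0,0.025],[0,0,0,-0.007,-0.0228,0,0.025],[0,0,0,-0.0061,-0.02,0,0.025],[0,0,0,0,0,0,0.025],[0,0,0,0,0,0,0.025]]]'; python3 plan.py .6137 .159 .0405 -112.5
```

```text
time_s: 19.5
tcp_pos: [0.6131, 0.1588, 0.1475]
ee_rot: [[-0.383, -0.924, -0.004], [-0.924, 0.383, -0.002], [0.003, 0.003, -1.0]]
wrist_force: [0.7, -0.4, 0.7]
gripper_width: 0.434
gripper_force: 30.0
t 19.5 turn(units) [ 0.03 -0.03 -0.  ] then shift [-0.0004 -0.0005  0.107 ] w 0.434 F [ 0.7 -0.4  0.7] q [ 29.  26.  -4.  -0. -60. -52.]
```

```bash
python3 -m handwheel '[[[0,0,0,0,0,0.02,0.025],[0,0,0,0,0,0.025,0.025],[0,0,0,0,0,0.015,0.025],[0,0,0,0,0,0.01,0.025],[0,0,0,0,0,0.01,0.025],[0,0,0,0,0,0.01,0.025],[0,0,0,0,0,0.01,0.025],[0,0,0,0,0,0.005,0.025],[0,0,0,0,0,0.003,0.025],[0,0,0,0,0,0,0.025],[0,0,0,0,0,0,0.025]]]'
```

```text
time_s: 20.6
tcp_pos: [0.6146, 0.1595, 0.0423]
ee_rot: [[-0.382, -0.924, 0.001], [-0.924, 0.382, 0.0], [-0.001, -0.001, -1.0]]
wrist_force: [0.7, 0.4, 0.1]
gripper_width: 0.43
gripper_force: 30.0
```

```bash
python3 -m handwheel '[[[0,0,0,0,0,0.002,0.025],[0,0,0,0,0,0,0.025]]]'; python3 -m handwheel '[[[0,0,0,0,0,0,0.06],[0,0,0,0,0,0,0.06],[0,0,0,0,0,0,0.06],[0,0,0,0,0,0,0.06],[0,0,0,0,0,0,0.06],[0,0,0,0,0,-0.01,0.06],[0,0,0,0,0,-0.02,0.06],[0,0,0,0,0,-0.04,0.06],[0,0,0,0,0,-0.03,0.06],[0,0,0,0,0,-0.01,0.075],[0,0,0,0,0,0,0.075],[0,0,0,0,0,0,0.075]]]';  python3 plan.py .6098 .3087 .10 -112.5
```

```text
time_s: 20.8
tcp_pos: [0.6143, 0.1594, 0.04]
ee_rot: [[-0.382, -0.924, 0.0], [-0.924, 0.382, 0.0], [-0.0, -0.0, -1.0]]
wrist_force: [0.3, -0.7, -0.0]
gripper_width: 0.432
gripper_force: 30.0
time_s: 22.0
tcp_pos: [0.6134, 0.1592, 0.1489]
ee_rot: [[-0.383, -0.924, -0.002], [-0.924, 0.383, -0.0], [0.001, 0.002, -1.0]]
wrist_force: [0.2, 0.7, -0.1]
gripper_width: 0.833
gripper_force: 0.0
t 22.0 turn(units) [ 0.02 -0.01 -0.  ] then shift [-0.1368  0.0606  0.0489] w 0.833 F [ 0.2  0.7 -0.1] q [ 29.  26.  -4.  -0. -60. -52.]
```

```bash
python3 -m handwheel '[[[0,0,0,-0.02,0.009,0,0.075],[0,0,0,-0.035,0.0155,0,0.075],[0,0,0,-0.035,0.0155,0.01,0.075],[0,0,0,-0.0268,0.0122,0.02,0.075],[0,0,0,-0.02,0.0084,0.02,0.075],[0,0,0,0,0,0.03,0.075],[0,0,0,0,0,0.02,0.075],[0,0,0,0,0,0,0.075],[0,0,0,0,0,0,0.075]]]'; python3 plan.py .6098 .3087 .0055 -112.5
python3 - <<'E'
from h import *
for n in('top','side'):cv2.imwrite(f'pics/{n}4.png',cams.capture(n)[:,:,::-1])
a=cv2.imread('pics/top4.png')[130:300,140:380];b=cv2.imread('pics/side4.png')[220:400,180:420]
cv2.imwrite('pics/ab4.png',cv2.resize(np.vstack([a,b]),None,fx=1.66,fy=1.66))
E
```

```text
time_s: 22.9
tcp_pos: [0.6102, 0.3084, 0.0486]
ee_rot: [[-0.382, -0.924, -0.002], [-0.924, 0.382, -0.002], [0.003, 0.001, -1.0]]
wrist_force: [0.1, -0.3, -0.2]
gripper_width: 0.858
gripper_force: 0.0
t 22.9 turn(units) [ 0.01 -0.03  0.01] then shift [-0.0001  0.0005  0.0431] w 0.858 F [ 0.1 -0.3 -0.2] q [ 40.  36.  -2.   0. -52. -63.]
```

View pics/ab4.png

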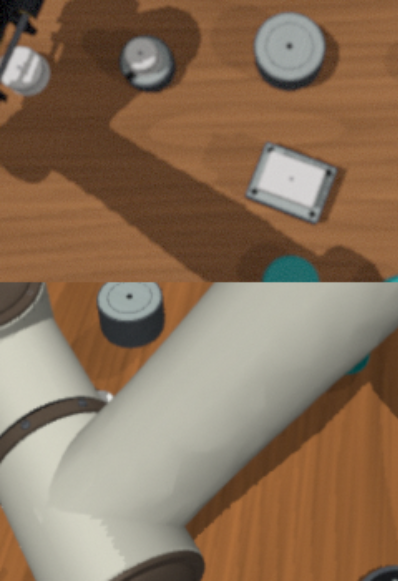

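The top crop shows the small cap on its die at (141,55) and the oblong cap centred at (291,178). Now I grasp the medium cap.

```bash
python3 -m handwheel '[[[0,0,0,0,0,0.02,0.075],[0,0,0,0,0,0.013,0.075],[0,0,0,0,0,0.01,0.075],[0,0,0,0,0,0,0.075],[0,0,0,0,0,0,0.04],[0,0,0,0,0,0,0.04],[0,0,0,0,0,0,0.04],[0,0,0,0,0,0,0.04],[0,0,0,0,0,0,0.04],[0,0,0,0,0,0,0.04]]]'; python3 -m handwheel '[[[0,0,0,0,0,0,0.04],[0,0,0,0,0,-0.01,0.04],[0,0,0,0,0,-0.02,0.04],[0,0,0,0,0,-0.03,0.04],[0,0,0,0,0,-0.04,0.04],[0,0,0,0,0,-0.03,0.04],[0,0,0,0,0,-0.02,0.04],[0,0,0,0,0,0,0.04],[0,0,0,0,0,0,0.04]]]'; python3 plan.py .618 -.335 .155 -112.5
```

```text
time_s: 24.0
tcp_pos: [0.6109, 0.3092, 0.0075]
ee_rot: [[-0.382, -0.924, 0.001], [-0.924, 0.382, 0.0], [-0.001, -0.001, -1.0]]
wrist_force: [-0.8, 0.6, 2.1]
gripper_width: 0.579
gripper_force: 30.0
time_s: 24.9
tcp_pos: [0.6102, 0.3088, 0.1568]
ee_rot: [[-0.383, -0.924, -0.001], [-0.924, 0.383, 0.0], [-0.0, 0.001, -1.0]]
wrist_force: [-0.3, -1.1, -1.9]
gripper_width: 0.585
gripper_force: 30.0
t 24.9 turn(units) [0.01 0.   0.  ] then shift [ 0.5918 -0.2536  0.0018] w 0.585 F [-0.3 -1.1 -1.9] q [ 40.  30.   4.  -0. -64. -63.]
```

```bash
python3 -m handwheel '[[[0,0,0,0.018,-0.008,0,0.04],[0,0,0,0.036,-0.0154,0,0.04],[0,0,0,0.036,-0.0154,0,0.04],[0,0,0,0.036,-0.0154,0,0.04],[0,0,0,0.036,-0.0154,0,0.04],[0,0,0,0.036,-0.0154,0,0.04],[0,0,0,0.036,-0.0154,0,0.04],[0,0,0,0.036,-0.0154,0,0.04],[0,0,0,0.036,-0.0154,0,0.04],[0,0,0,0.036,-0.0154,0,0.04],[0,0,0,0.036,-0.0154,0,0.04],[0,0,0,0.036,-0.0154,0,0.04]]]'; python3 -m handwheel '[[[0,0,0,0.036,-0.0154,0,0.04],[0,0,0,0.036,-0.0154,0,0.04],[0,0,0,0.036,-0.0154,0,0.04],[0,0,0,0.036,-0.0154,0,0.04],[0,0,0,0.018,-0.0078,0,0.04],[0,0,0,0.01,-0.005,0,0.04],[0,0,0,0,0,0,0.04],[0,0,0,0,0,0,0.04]]]'; python3 plan.py .618 -.335 .046 -112.5
```

```text
time_s: 26.1
tcp_pos: [0.6145, -0.1437, 0.1551]
ee_rot: [[-0.383, -0.924, -0.004], [-0.924, 0.383, 0.0], [0.001, 0.004, -1.0]]
wrist_force: [0.6, 1.0, 0.0]
gripper_width: 0.581
gripper_force: 30.0
time_s: 26.9
tcp_pos: [0.6191, -0.3277, 0.1564]
ee_rot: [[-0.382, -0.924, -0.001], [-0.924, 0.382, 0.001], [-0.0, 0.001, -1.0]]
wrist_force: [0.4, 0.4, -0.2]
gripper_width: 0.579
gripper_force: 30.0
t 26.9 turn(units) [0.01 0.   0.01] then shift [ 0.0071 -0.0018  0.1104] w 0.579 F [ 0.4  0.4 -0.2] q [-15.  32.   7.  -0. -65.  -8.]
```

```bash
python3 -m handwheel '[[[0,0,0,0.007,-0.0018,0.02,0.04],[0,0,0,0,0,0.025,0.04],[0,0,0,0,0,0.015,0.04],[0,0,0,0,0,0.01,0.04],[0,0,0,0,0,0.01,0.04],[0,0,0,0,0,0.01,0.04],[0,0,0,0,0,0.008,0.04],[0,0,0,0,0,0.006,0.04],[0,0,0,0,0,0.003,0.04],[0,0,0,0,0,0.001,0.04],[0,0,0,0,0,0,0.04],[0,0,0,0,0,0,0.04]]]'
```

```text
time_s: 28.1
tcp_pos: [0.6185, -0.3361, 0.0494]
ee_rot: [[-0.382, -0.924, 0.001], [-0.924, 0.382, -0.0], [0.0, -0.001, -1.0]]
wrist_force: [-0.4, -0.5, -0.8]
gripper_width: 0.582
gripper_force: 30.0
```

```bash
python3 -m handwheel '[[[0,0,0,0,0,0.002,0.04],[0,0,0,0,0,0.001,0.04],[0,0,0,0,0,0,0.04]]]'; python3 -m handwheel '[[[0,0,0,0,0,0,0.075],[0,0,0,0,0,0,0.075],[0,0,0,0,0,0,0.075],[0,0,0,0,0,0,0.075],[0,0,0,0,0,0,0.075],[0,0,0,0,0,-0.01,0.075],[0,0,0,0,0,-0.02,0.075],[0,0,0,0,0,-0.04,0.075],[0,0,0,0,0,-0.03,0.075],[0,0,0,0,0,-0.03,0.075],[0,0,0,0,0,-0.02,0.075],[0,0,0,0,0,0,0.075]]]'; python3 plan.py .45 .35 .22 -112.5
```

```text
time_s: 28.4
tcp_pos: [0.6181, -0.3359, 0.0458]
ee_rot: [[-0.382, -0.924, -0.0], [-0.924, 0.382, 0.0], [-0.0, 0.0, -1.0]]
wrist_force: [0.1, -0.0, -0.2]
gripper_width: 0.582
gripper_force: 30.0
time_s: 29.6
tcp_pos: [0.6201, -0.3369, 0.2015]
ee_rot: [[-0.382, -0.924, 0.008], [-0.924, 0.382, -0.004], [0.0, -0.009, -1.0]]
wrist_force: [0.0, 0.6, 0.3]
gripper_width: 0.863
gripper_force: 0.0
t 29.6 turn(units) [-0.09 -0.    0.01] then shift [-0.5695  0.42   -0.0185] w 0.863 F [0.  0.6 0.3] q [-15.  30.  11.   0. -70.  -7.]
```

```bash
python3 -m handwheel '[[[0,0,0,-0.02,0.012,0,0.075],[0,0,0,-0.035,0.022,0,0.075],[0,0,0,-0.035,0.022,0,0.075],[0,0,0,-0.035,0.022,0,0.075],[0,0,0,-0.035,0.022,0,0.075],[0,0,0,-0.035,0.022,0,0.075],[0,0,0,-0.035,0.022,0,0.075],[0,0,0,-0.035,0.022,0,0.075],[0,0,0,-0.035,0.022,0,0.075],[0,0,0,-0.035,0.022,0,0.075],[0,0,0,-0.035,0.022,0,0.075],[0,0,0,-0.035,0.022,0,0.075]]]'; python3 -m handwheel '[[[0,0,0,-0.035,0.022,0,0.075],[0,0,0,-0.035,0.022,0,0.075],[0,0,0,-0.035,0.022,0,0.075],[0,0,0,-0.035,0.022,0,0.075],[0,0,0,-0.035,0.022,0,0.075],[0,0,0,-0.035,0.022,0,0.075],[0,0,0,-0.035,0.022,0,0.075],[0,0,0,-0.035,0.022,0,0.075],[0,0,0,-0.02,0.01,0,0.075],[0,0,0,0,0,0,0.075],[0,0,0,0,0,0,0.075]]]'
python3 - <<'E'
from h import *
for n in('top','side'):cv2.imwrite(f'pics/{n}5.png',cams.capture(n)[:,:,::-1])
a=cv2.imread('pics/top5.png')[130:280,200:520];b=cv2.imread('pics/side5.png')[120:330,200:520]
cv2.imwrite('pics/ab5.png',cv2.resize(np.vstack([a,b]),None,fx=1.66,fy=1.66))
E
```

```text
time_s: 30.8
tcp_pos: [0.5374, 0.1369, 0.1956]
ee_rot: [[-0.382, -0.924, -0.001], [-0.924, 0.382, -0.0], [0.001, 0.001, -1.0]]
wrist_force: [1.3, -0.5, -0.7]
gripper_width: 0.86
gripper_force: 0.0
time_s: 31.9
tcp_pos: [0.4806, 0.4834, 0.1948]
ee_rot: [[-0.382, -0.924, -0.001], [-0.924, 0.382, -0.002], [0.002, 0.001, -1.0]]
wrist_force: [0.1, -0.3, -0.6]
gripper_width: 0.863
gripper_force: 0.0
```

View pics/ab5.png

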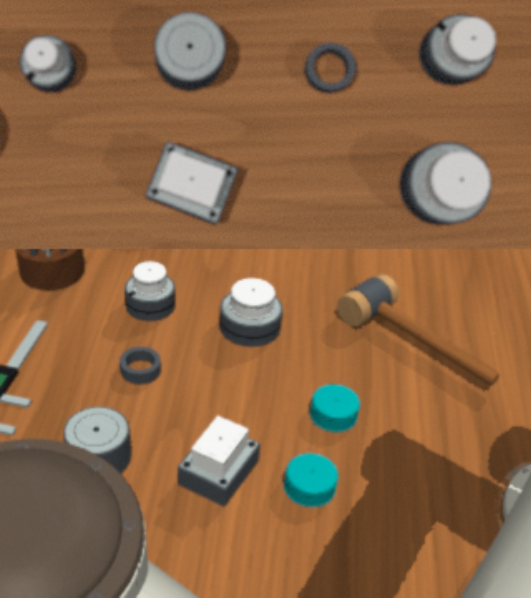

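The crop shows all four dies capped and level: small at (41,53), medium at (474,38), large at (462,180), oblong at (191,178). One numeric check of heights and centring before handing in.

Run:
```python
from h import *
f=1.66
T=lambda a:(200+a[0]/f,130+a[1]/f);S=lambda a:(200+a[0]/f,120+(a[1]-249)/f)
for n,a,b,z in(('small',(41,53),None,.064),('med',(474,38),(150,273),.068),('large',(462,180),(253,290),.07),('obl',(191,178),(220,438),.066)):
    print(n,onplane('top',T(a),z).round(4), two(T(a),S(b))[0].round(4) if b else '')
```

```text
small [0.6131 0.1589 0.064 ] 
med [ 0.617  -0.3366  0.068 ] [ 0.6172 -0.3392  0.0614]
large [ 0.4538 -0.3102  0.07  ] [ 0.4533 -0.3102  0.0699]
obl [ 0.4645 -0.0084  0.066 ] [ 0.4635 -0.0083  0.0677]
```

```bash
python3 -c "
from station import r
print(r.finish_job())"
```

```text
the job is handed in; nothing more can be done
None
```

All four caps are on their own dies and released, and the job is handed in at about 32 s; the final pictures showed every cap level and centred within about 3 mm, with dies, blank and collar in place, but the hand-in returned no verdict.

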